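Match the hinge leaves of a tool case

ROBOT

A 6-joint arm with a two-finger parallel gripper is mounted at the origin on the work surface. World frame = base frame: x ahead of the robot, y to its left, z up, the work surface at z = 0. Lengths are in m, angles in rad, forces in N, time in s.
With the tool pointing down it reaches from about 0.4 to 0.925 m from the base axis. Payload 12.5 kg.
Tool frame: the origin (TCP) lies on the centre line of the jaws, within the pads' length; the fingertips stand 17 mm ahead of it and the grasp point (between the pads) lies 2 mm behind it (tip_reach is the distance from the TCP to the fingertips, in m); z points along the fingers, y is the line along which they close (so a half turn about z gives the same grasp; the last joint's range is limited). The gripper opens to 95 mm and grips with 3 to 60 N. Pads are 20 mm wide; open, the fingers measure 119 mm over their backs; the gripper's body (75 mm by 180 mm) begins 59 mm behind the grasp point.
Start: joints at [1.089, 0.491, 1.559, -0, 1.092, -0.106], TCP at [0.229, 0.581, 0.232] pointing down, gripper open.
Joint ranges: [-3.1, 3.1], [-0.84, 2.19], [0.05, 2.79], [-1.13, 4.28], [0.06, 2.93], [-2.69, 2.69]. Speed limits (rad/s): [2.22, 2.22, 2.79, 3.14, 3.14, 3.14].

INTERFACE

Orientations are given as [roll, pitch, yaw] about the fixed x, y, z axes, in that order (R = Rz(yaw) Ry(pitch) Rx(roll)).
In Python, from bench import sense, grab_frame, camera_params, sign_off, tip_reach gives the robot as it stands.
- The arm moves only by the tool carry_out, never from a script. Its argument "plan" is a list of rows, each a list of 3 entries, a list of its own where there are three numbers: the opening, from 0 (shut) to 1 (fully open), then the shift along the world's x, y, z normalised to -1 to 1, where 1 is 0.02 m, then the turn about the world's z normalised to -1 to 1, where 1 is 5 degrees. A call has 1 to 10 rows; each row shifts and turns the commanded pose from where the row before left it; what a row does not reach is not made up. A row lasts 1/12 s, in which the tool goes at most 41.7 mm and 7.16 degrees, less where a joint would pass 70% of its speed; a pose out of reach is approached as far as the arm can. A call with a number of a shift or a turn outside -1 to 1 is refused whole. A call with a gripper value outside its range is refused whole. The fingers move at their own pace and stop on an object; "squeeze" is the grip in N (left out, the last holds). Time passes only in rows, so rows that do not move let the fingers close. It gives the time, the measured TCP pose, the force, the opening and the grip force at its end, in the units of the state.
- sense(): the state, without advancing time (a new reading comes with each control period).
- grab_frame(name): name is "scene" or "top" or "wrist"; returns the picture (400x640x3 uint8, red, green, blue); there is no depth.
- camera_params(name): a dict with "fx", "fy", "cx", "cy" (pixels), "origin" and "orientation" of the camera in the world. Camera axes: x right, y up, looking along -z (the intrinsics and any distortion apply to the point x, -y, -z); pixel columns grow to the right and rows downward; lengths in m; the calibration is good to about 2 mm. A picture is of the moment at which its call begins: read the wrist's pose just before it. camera_params takes no time and is no camera call; for the wrist camera it gives the pose at the moment of the call.
- sign_off(): hands the job in; it is judged then, once.
The state is a dict: "time_s": time; "joints": joint angles; "dq": joint speeds; "joint_torque": joint torques, N m; "tcp_pos": TCP position; "eef_rot": TCP orientation; "contact_force": force on the tool from outside, world axes, zero at the start; "moment": the same for the moment, N m; "width": finger opening in m; "grip_force": force on a finger pad.
Only numpy, scipy, OpenCV 4.12 (cv2) and the standard library are available. Lean on these libraries where they do the work, as an engineer would, in place of code of your own. Each camera call takes 0.05 s, during which the arm holds its last target. There are 200 camera calls.

TASK

Slide the dark wooden case rail across the table, without lifting it, until its back face sits flush against the aluminium bench stop; then pick up the pale lid batten and bring its single brass knuckle between the rail's two knuckles so that the three holes line up for the pin. Finish while still holding the batten in the gripper in that position, hanging free and not resting or leaning on the rail. Leave the hinge pin, the maul and the jar alone.

Things in the scene. Friction and masses are not known exactly. Their poses are not given: they have to be found in the camera images.
- rail: Loose dark-wood case rail, 0.7 kg, 80 (x) x 150 (y) x 40 mm high, brass leaf 4 mm thick on top with two knuckles near the front edge (tops 72 mm up). Origin: centre of the underside; x points to the back face (away from the robot), y along its length. Front face (x = -40 mm) is plain, good to push on; slides with some 3 to 8 N. Home, its origin is at x = -60 mm in the stop's frame, axes parallel.
- rail_bore (a point): Midpoint between the rail's two brass knuckles, on their hole axis (along y): where the batten's knuckle centre must come. It is at x = -28, z = 60 mm on the rail; axes as the rail. Knuckles: 24 mm tubes, 12 mm holes, from 23 to 58 mm either side in y; the 46 mm gap is open above and in front, its floor 16 mm below the axis.
- rail_back (a point): Centre of the rail's back face, 20 mm up; its axes are those of the rail.
- stop: Fixed aluminium bench stop, bar 40 (x) x 220 (y) x 30 mm high. Origin: centre of its underside; x points away from the robot, y along the bar. Front face at x = -20 mm. The rail belongs against its middle, give or take 60 mm.
- stop_face (a point): Centre of the stop's front face, 15 mm up; its axes are those of the stop.
- leaf: Loose pale wooden lid batten, 0.2 kg, lying flat, 88 (x) x 40 (y) x 20 mm, brass leaf 60 x 32 x 3 mm on the knuckle end of its top (23 mm in all). Origin: centre of the underside; x points to the knuckle, y across. Parallel sides 40 mm apart, good to grip from above at the origin. Brass knuckle beyond the +x end.
- leaf_bore (a point): Centre of the hole (12 mm, along y) of the batten's knuckle, a tube of 24 mm diameter, 40 mm long (3 mm room each side in the rail's gap); at x = 57, z = 12 mm on the batten, axes as the batten.
- jar: Bystander: amber glass jar, 60 mm across, 75 mm high, standing. Origin: centre of the underside.
- maul: Bystander: stamping maul, white head down, dark handle up, 62 mm across, 190 mm high. Origin: centre of the underside.
- pin: Bystander: steel hinge pin, 8 mm thick, about 130 mm long along x, lying on its flat 50 mm cross-handle. Origin: on the table under the pin, near its middle.
Things that resemble listed ones, but are neither listed nor needed, are in the scene too. What is shaped like the rail but purple or red is not meant.

How it is judged:
On the way:
1. the rail is flush against the stop, while the batten still lies on the table (x of rail_back in the frame of stop_face above -0.005 m and angle between the x axis of rail and the x axis of stop, either way round below 0.06 rad and y of rail_back in the frame of stop_face between -0.06 and 0.06 m and height (world z) of leaf below 0.01 m), for 0.2 s.
At the end, for the whole second after the job is handed in: Batten held still by the fingers (over 2 N), its hole within 3 mm of the rail's hole axis (4 mm sideways), axes parallel within 0.08 rad, pressing on the rail under 1 N, robot off the rail; rail on the table, within 5 mm and 0.06 rad of flush with the stop, 60 mm of its middle (x of rail_back in the frame of stop_face above -0.005 m and angle between the x axis of rail and the x axis of stop, either way round below 0.06 rad and y of rail_back in the frame of stop_face between -0.06 and 0.06 m and x of leaf_bore in the frame of rail_bore between -0.003 and 0.003 m and z of leaf_bore in the frame of rail_bore between -0.003 and 0.003 m and y of leaf_bore in the frame of rail_bore between -0.004 and 0.004 m and angle between the y axis of leaf and the y axis of rail, either way round below 0.08 rad and contact force between the fingers and leaf above 2 N and contact force between each of leaf, the arm, the fingers and rail below 1 N and linear speed of leaf below 0.02 m/s and height (world z) of rail below 0.004 m); the arm keeps its last pose, push and grip.
It fails at once if the rail is lifted or tipped (height (world z) of rail above 0.015 m or angle between rail's own z axis and vertical above 0.25 rad).
It fails at once if the pin, the maul or the jar is moved more than 20 mm (distance of any of jar, maul, pin from where it was at the start of the episode above 0.02 m).
It also fails if it takes over 66 s, if anything falls off the work surface, if the arm or the gripper's body presses on something with over 40 N, if the wrist force passes 120 N, or if a joint passes its speed limit or range.

## Working session

There is one attempt and no reset: what is moved stays moved. The work goes in short steps, Python scripts to look and compute and a tool call to move; the robot and the scene stay as the last step left them, time stands still between calls to the robot, and variables do not carry over. Pictures are saved under pics/ and viewed, at most 10 in all, crops included, and the job is handed in when it is done.

Besides the shell and the picture viewer there is one more tool, called after ">>>" as name(argument=value, ...), one argument or row to a line, values as JSON. carry_out: Moves the arm, as the interface text tells. Its arguments: {"type":"object","properties":{"plan":{"type":"array"},"squeeze":{"type":"number"}},"required":["plan"]}

```bash
mkdir -p pics; ls; python3 - <<'E'
from bench import *
import cv2,json
s=sense(); print(s)
for n in("scene","top"):
    im=grab_frame(n); cv2.imwrite(f"pics/{n}0.png",im[:,:,::-1]); print(n,camera_params(n))
print(tip_reach)
E
```

```text
pics
{'time_s': 0.0, 'joints': array([ 1.08940217e+00,  4.91577965e-01,  1.55949497e+00, -3.21633835e-05,
        1.09169568e+00, -1.05625039e-01]), 'dq': array([-0.00037516, -0.00116542,  0.00103263,  0.00043154, -0.00051728,
        0.00090125]), 'joint_torque': array([-1.91343832e-03, -6.12640071e+01, -2.58183235e+01,  6.92352327e-02,
        4.80918330e-02, -8.76712147e-05]), 'tcp_pos': array([0.2292532 , 0.5811716 , 0.23103463]), 'eef_rot': array([-3.14042023e+00, -9.56148503e-05,  2.76583833e+00]), 'contact_force': array([ 0.60898541, -0.31679047, -0.17938629]), 'moment': array([ 0.00358369, -0.02885762, -0.00699953]), 'grip_force': 0.0, 'width': 0.0948760839584962}
scene {'fx': 425.2246205530556, 'fy': 425.2246205530556, 'cx': 317.38149486087644, 'cy': 199.04862270741384, 'origin': array([ 1.13391037, -0.02255461,  0.82908869]), 'orientation': array([0.68998498, 0.01005456, 1.54273128])}
top {'fx': 368.77057798305094, 'fy': 368.77057798305094, 'cx': 318.1104635206684, 'cy': 206.63918774765642, 'origin': array([0.30267922, 0.01935251, 1.04698178]), 'orientation': array([ 0.21849028,  0.00456534, -1.71540895])}
0.017
```

View pics/scene0.png

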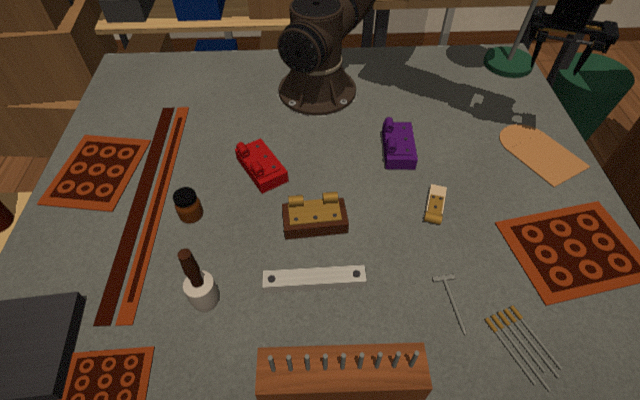

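View pics/top0.png

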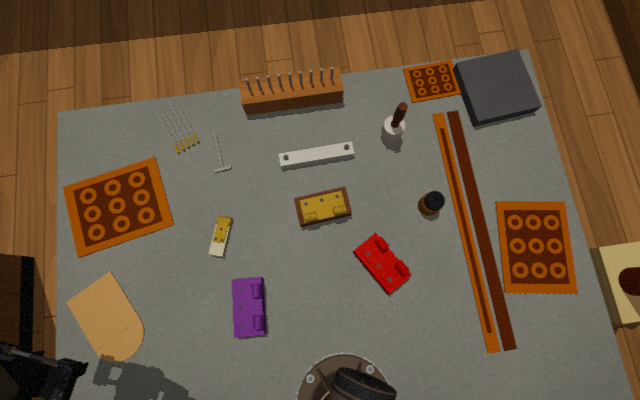

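Scene: the dark wood rail with brass leaf is at scene (315,215)/top (323,207). The stop is at top (317,155). The batten is at top (220,236), knuckle at (225,219). The pin is at top (221,150), the jar at (431,203) and the maul at (395,124).
Rail look-alikes: purple at top (249,307) and red at (382,263), both excluded by colour. Batten look-alike: the peach board at (105,318), which is too big and has no brass.

```bash
cat > h.py <<'E'
import numpy as np, cv2
from scipy.spatial.transform import Rotation as R
from bench import *
def ray(cp,u,v):
    d=np.array([(u-cp['cx'])/cp['fx'],-(v-cp['cy'])/cp['fy'],-1.])
    return R.from_euler('xyz',cp['orientation']).apply(d)
def onz(cp,u,v,z):
    d=ray(cp,u,v);o=np.array(cp['origin']);return o+d*(z-o[2])/d[2]
def proj(cp,P):
    p=R.from_euler('xyz',cp['orientation']).inv().apply(np.array(P)-cp['origin'])
    return cp['cx']-cp['fx']*p[0]/p[2]*1, cp['cy']+cp['fy']*p[1]/p[2]
def blob(mask,near):
    cs,_=cv2.findContours(mask.astype(np.uint8),cv2.RETR_EXTERNAL,cv2.CHAIN_APPROX_NONE)
    cs=[c for c in cs if cv2.contourArea(c)>30]
    return min(cs,key=lambda c:np.hypot(*(c[:,0].mean(0)-near)))
E
python3 - <<'E'
from h import *
im=cv2.imread('pics/top0.png');hsv=cv2.cvtColor(im,cv2.COLOR_BGR2HSV)
c=im[130:265,200:365];cv2.imwrite('pics/c1.png',cv2.resize(c,None,fx=4.5,fy=4.4,interpolation=cv2.INTER_CUBIC))
for n,p in dict(stop=(317,155),rail=(323,207),leafbrass=(224,225),leafpale=(217,246),wood=(323,224),bg=(280,200)).items(): print(n,hsv[p[1],p[0]])
cp=camera_params('top')
def rect(m,near,z,n):
    b=blob(m,near);bx=cv2.boxPoints(cv2.minAreaRect(b));w=np.array([onz(cp,u,v,z)[:2] for u,v in bx])
    print(n,bx.round().tolist(),'\n',w.round(4).tolist(),'c',w.mean(0).round(4),'sides',np.linalg.norm(w[1]-w[0]).round(4),np.linalg.norm(w[2]-w[1]).round(4))
h,s,v=cv2.split(hsv)
rect((s<30)&(v>140),(317,155),.03,'stop')
rect((s>90)&(h<35),(323,207),.04,'rail')
rect((s>90)&(h<35)&(h>15),(323,207),.044,'railbrass')
rect((v>150)|((s>90)&(h<35)),(220,236),.02,'leaf')
E
```

```text
stop [ 22  27 181]
rail [ 22 205 164]
leafbrass [ 22 199 168]
leafpale [ 25  55 181]
wood [26 26 68]
bg [ 25  25 122]
stop [[278.0, 153.0], [352.0, 140.0], [354.0, 153.0], [280.0, 166.0]] 
 [[0.702, 0.0852], [0.7095, -0.136], [0.6707, -0.1358], [0.6635, 0.0837]] c [ 0.6865 -0.0257] sides 0.2214 0.0388
rail [[293.0, 198.0], [345.0, 186.0], [352.0, 215.0], [300.0, 227.0]] 
 [[0.5605, 0.0568], [0.5737, -0.0929], [0.488, -0.0979], [0.4755, 0.0492]] c [ 0.5244 -0.0212] sides 0.1502 0.0859
railbrass [[298.0, 199.0], [342.0, 190.0], [348.0, 215.0], [304.0, 225.0]] 
 [[0.5524, 0.0436], [0.5624, -0.0822], [0.4885, -0.0861], [0.479, 0.0378]] c [ 0.5206 -0.0217] sides 0.1262 0.074
leaf [[208.0, 253.0], [217.0, 214.0], [233.0, 218.0], [223.0, 257.0]] 
 [[0.442, 0.3129], [0.5494, 0.2775], [0.5324, 0.2352], [0.4257, 0.2716]] c [0.4874 0.2743] sides 0.1131 0.0455
```

View pics/c1.png

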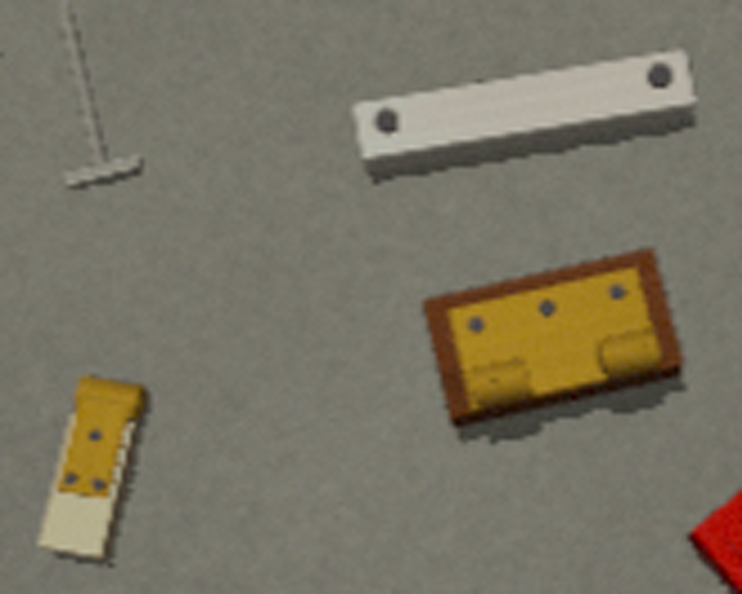

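The crop confirms the rail is dark wood with yellow brass and two knuckles towards the robot. The batten is pale, with its knuckle at its upper end. Measured sizes agree with those given: stop 221x39 mm at yaw 0.034, rail length 150 mm at yaw 0.087. I'll push the rail with both open fingers, starting with an approach from the robot side.

>>> carry_out(
  plan=[
    [1,[0.35,-1,0],0.15],
    [1,[0.35,-1,0],0.15],
    [1,[0.35,-1,0],0.15],
    [1,[0.35,-1,0],0.15],
    [1,[0.35,-1,0],0.15],
    [1,[0.35,-1,0],0.15],
    [1,[0.35,-1,0],0.15],
    [1,[0.35,-1,0],0.15],
    [1,[0.35,-1,0],0.15],
    [1,[0.35,-1,0],0.15],
  ],
)

```text
time_s: 0.93
tcp_pos: [0.2995, 0.3803, 0.2315]
eef_rot: [-3.141, -0.0, 2.897]
contact_force: [-0.3, -0.6, -0.6]
width: 0.0953
grip_force: 0.0
```

>>> carry_out(
  plan=[
    [1,[0.35,-1,0],0.15],
    [1,[0.35,-1,0],0.15],
    [1,[0.35,-1,0],0.15],
    [1,[0.35,-1,0],0.15],
    [1,[0.35,-1,0],0.15],
    [1,[0.35,-1,0],0.15],
    [1,[0.35,-1,0],0.15],
    [1,[0.35,-1,0],0.15],
    [1,[0.35,-1,0],0.15],
    [1,[0.35,-1,0],0.15],
  ],
)

```text
time_s: 1.77
tcp_pos: [0.3694, 0.1804, 0.2316]
eef_rot: [-3.142, -0.0, 3.028]
contact_force: [-0.1, 0.4, -0.5]
width: 0.095
grip_force: 0.0
```

>>> carry_out(
  plan=[
    [1,[0.35,-1,0],0.17],
    [1,[0.35,-1,0],0.17],
    [1,[0.35,-1,0],0.17],
    [1,[0.35,-1,0],0.17],
    [1,[0.35,-1,0],0.17],
    [1,[0.35,-1,0],0.17],
    [1,[0.35,-1,0],0.17],
    [1,[0.35,-1,0],0.17],
    [1,[0.35,-1,0],0.17],
    [1,[0.35,-1,0],0.17],
  ],
)

```text
time_s: 2.6
tcp_pos: [0.4395, -0.0196, 0.2315]
eef_rot: [3.141, -0.0, -3.107]
contact_force: [1.3, 0.3, -0.5]
width: 0.0952
grip_force: 0.0
```

```bash
python3 - <<'E'
from h import *
cp=camera_params('wrist');print(cp);im=grab_frame('wrist');cv2.imwrite('pics/w1.png',im[:,:,::-1])
for P in [(0.487,-0.025,.04),(.6665,-.0264,.03)]: print(proj(cp,P))
E
```

```text
{'fx': 326.5353356957351, 'fy': 326.5353356957351, 'cx': 318.3994646459136, 'cy': 197.38923689128939, 'origin': array([ 0.36877663, -0.02154021,  0.38514072]), 'orientation': array([-2.56881684e-01, -5.43225508e-04,  1.60457271e+00])}
(np.float64(311.5441292839929), np.float64(221.15538337439116))
(np.float64(306.62958440258063), np.float64(351.21711557495024))
```

View pics/w1.png

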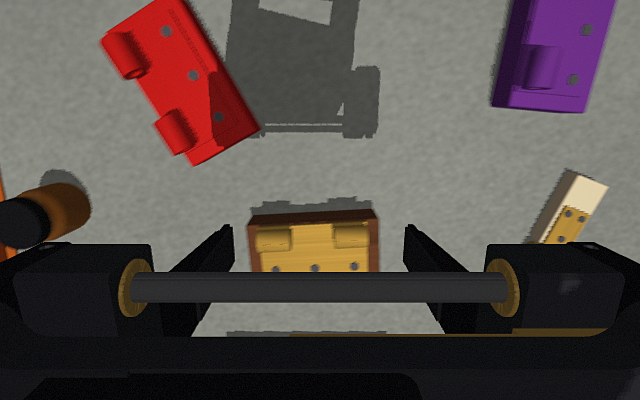

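The wrist view shows the rail centred between the fingers: front edge at row ~215, knuckles at (273,237) and (350,236). The predicted front edge was row 221, so they agree. The path down in front of the rail is clear.

>>> carry_out(
  plan=[
    [1,[0.05,0,-1],0],
    [1,[0.05,0,-1],0],
    [1,[0.05,0,-1],0],
    [1,[0.05,0,-1],0],
    [1,[0.05,0,-1],0],
    [1,[0.05,-0.03,-1],0],
    [1,[0.05,-0.03,-1],0],
    [1,[0.05,-0.03,-1],0],
    [1,[0.05,-0.03,-1],0],
    [1,[0.05,-0.03,-0.9],0],
  ],
)

```text
time_s: 3.48
tcp_pos: [0.4492, -0.0215, 0.0325]
eef_rot: [3.141, -0.001, -3.107]
contact_force: [1.4, -0.2, 0.6]
width: 0.0949
grip_force: 0.0
```

>>> carry_out(
  plan=[
    [1,[0.3,0.01,0],0],
    [1,[0.3,0.01,0],0],
    [1,[0.3,0.01,0],0],
    [1,[0.3,0.01,0],0],
    [1,[0.3,0.01,0],0],
    [1,[0.3,0.01,0],0],
    [1,[0.3,0.01,0],0],
    [1,[0.3,0.01,0],0],
    [1,[0.3,0.01,0],0],
    [1,[0.3,0.01,0],0],
  ],
)

```text
time_s: 4.32
tcp_pos: [0.5092, -0.0194, 0.0344]
eef_rot: [3.141, -0.001, -3.107]
contact_force: [-6.0, -0.2, 4.4]
width: 0.0952
grip_force: 2.9
```

>>> carry_out(
  plan=[
    [1,[0.3,0.01,0],0],
    [1,[0.3,0.01,0],0],
    [1,[0.3,0.01,0],0],
    [1,[0.3,0.01,0],0],
    [1,[0.3,0.01,0],0],
    [1,[0.2,0.01,0],0],
  ],
)

```text
time_s: 4.82
tcp_pos: [0.5437, -0.0183, 0.0344]
eef_rot: [3.141, -0.0, -3.107]
contact_force: [-5.3, -0.9, 4.3]
width: 0.0953
grip_force: 3.0
```

>>> carry_out(
  plan=[
    [1,[0.25,0.01,0],0],
    [1,[0.25,0.01,0],0],
    [1,[0.25,0.01,0],0],
    [1,[0.2,0.01,0],0],
    [1,[0.1,0,0],0],
    [1,[0.1,0,0],0],
    [1,[0.1,0,0],0],
  ],
)

```text
time_s: 5.4
tcp_pos: [0.568, -0.0175, 0.0341]
eef_rot: [3.141, -0.001, -3.107]
contact_force: [-6.1, -0.1, 5.3]
width: 0.0953
grip_force: 3.0
```

>>> carry_out(
  plan=[
    [1,[0.1,0,0],0],
    [1,[0.1,0,0],0],
    [1,[0.1,0,0],0],
  ],
)

```text
time_s: 5.65
tcp_pos: [0.5729, -0.0173, 0.034]
eef_rot: [3.141, -0.004, -3.107]
contact_force: [-17.9, -1.5, 13.9]
width: 0.0947
grip_force: 9.0
```

>>> carry_out(
  plan=[
    [1,[0.1,0,0],0],
    [1,[0.03,0,0],0],
    [1,[0,0,0],0],
    [1,[0,0,0],0],
    [1,[0,0,0],0],
  ],
)

```text
time_s: 6.07
tcp_pos: [0.573, -0.0173, 0.034]
eef_rot: [3.14, -0.009, -3.108]
contact_force: [-23.0, -1.4, 16.2]
width: 0.0947
grip_force: 11.4
```

```bash
python3 - <<'E'
from h import *
print(sense()['contact_force'],sense()['tcp_pos'])
for n in('top','scene'):cv2.imwrite(f'pics/{n}1.png',grab_frame(n)[:,:,::-1])
a=cv2.imread('pics/top1.png')[120:220,260:380];b=cv2.imread('pics/scene1.png')[200:320,240:390]
cv2.imwrite('pics/c2.png',np.vstack([cv2.resize(a,(600,300),interpolation=2),cv2.resize(b,(600,300),interpolation=2)]))
E
```

```text
[-23.01773526  -1.43911467  16.24441158] [ 0.57295003 -0.01731167  0.03396152]
```

View pics/c2.png

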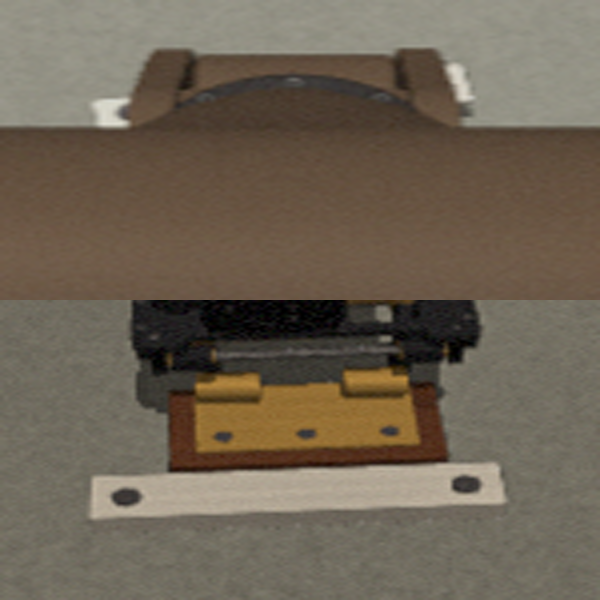

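The scene crop shows the rail's back edge meeting the stop's front edge along its full length, roughly centred, with a steady 23 N push. Now I'll back off, rise and go above the batten.

>>> carry_out(
  plan=[
    [1,[-0.5,0,0],0],
    [1,[-1,0,0],0],
    [1,[-1,0,0.3],0],
    [1,[-0.5,0,1],0],
    [1,[0,0,1],0],
    [1,[0,0,1],0],
    [1,[0,0,1],0],
    [1,[0,0.5,1],-0.1],
    [1,[0,1,1],-0.2],
    [1,[0,1,0.5],-0.2],
  ],
)

```text
time_s: 7.0
tcp_pos: [0.5182, 0.0326, 0.1725]
eef_rot: [-3.141, 0.005, 3.13]
contact_force: [0.9, 0.4, 0.3]
width: 0.0951
grip_force: 0.0
```

>>> carry_out(
  plan=[
    [1,[-0.2,1,0],-0.36],
    [1,[-0.2,1,0],-0.36],
    [1,[-0.2,1,0],-0.36],
    [1,[-0.2,1,0],-0.36],
    [1,[-0.2,1,0],-0.36],
    [1,[-0.2,1,0],-0.36],
    [1,[-0.2,1,0],-0.36],
    [1,[-0.2,1,0],-0.36],
    [1,[-0.2,1,0],-0.36],
    [1,[-0.2,1,0],-0.36],
  ],
)

```text
time_s: 7.83
tcp_pos: [0.4772, 0.2337, 0.1703]
eef_rot: [3.14, 0.002, 2.817]
contact_force: [-0.4, 0.4, 0.5]
width: 0.0953
grip_force: 0.0
```

>>> carry_out(
  plan=[
    [1,[0,1,0],0],
    [1,[0,1,0],0],
    [1,[0,0.3,0],0],
    [1,[0,0,0],0],
  ],
)

```text
time_s: 8.17
tcp_pos: [0.4771, 0.2796, 0.1699]
eef_rot: [3.141, 0.001, 2.82]
contact_force: [-0.2, 0.1, -0.4]
width: 0.0951
grip_force: 0.0
```

```bash
python3 - <<'E'
from h import *
print(sense()['tcp_pos'],sense()['eef_rot'])
cp=camera_params('wrist');im=grab_frame('wrist');cv2.imwrite('pics/w2.png',im[:,:,::-1])
c,s=np.cos(-.323),np.sin(-.323)
for n,p in dict(org=(0,0,.02),bl=(-44,20,20),br=(-44,-20,20),fl=(44,20,20),kn=(57,0,24)).items():
    p=np.array(p)*(.001 if n!='org' else 1)
    print(n,proj(cp,(.4755+c*p[0]-s*p[1],.2783+s*p[0]+c*p[1],p[2])))
im2=grab_frame('top');cv2.imwrite('pics/top2.png',im2[:,:,::-1])
E
```

```text
[0.4771463  0.27959546 0.16991736] [3.14058512e+00 9.65691849e-04 2.82002027e+00]
org (np.float64(315.57489232081775), np.float64(187.16147556306564))
bl (np.float64(337.2431169267981), np.float64(140.48129244338975))
br (np.float64(293.70987254219403), np.float64(140.4767493949447))
fl (np.float64(335.9143983157494), np.float64(230.58902684735767))
kn (np.float64(315.6618322689807), np.float64(244.4325969244644))
```

View pics/w2.png

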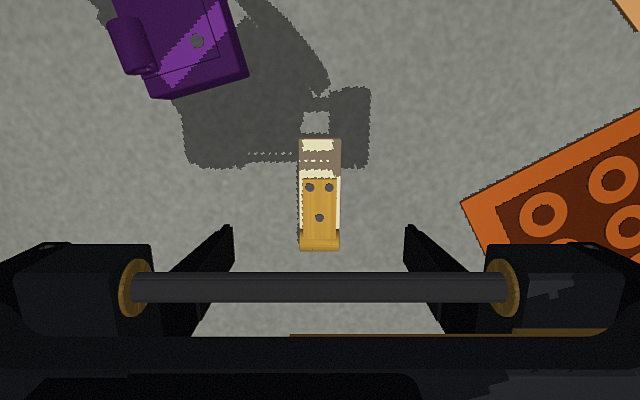

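The wrist view shows the batten upright at cols 299–341, rows 138–250, with the finger midpoint at col ~318.5, so it is centred and parallel. I'll work out the lengthwise position from its edges.

```bash
python3 - <<'E'
from h import *
cp=camera_params('wrist');im=cv2.imread('pics/w2.png').astype(int)
tcp=np.array([.47715,.2796]);yaw=-.3216
c,s=np.cos(yaw),np.sin(yaw)
W=lambda x,y,z:(tcp[0]+c*x-s*y,tcp[1]+s*x+c*y,z)
print('TCP proj z=.02',proj(cp,W(0,0,.02)),'rear bottom/top',proj(cp,W(-.044,0,0)),proj(cp,W(-.044,0,.02)),'leafstart',proj(cp,W(-.016,0,.023)))
print(cp['origin'])
# knuckle far silhouette
print('kn',max(proj(cp,W(.057+.012*np.cos(a),0,.012+.012*np.sin(a)))[1] for a in np.linspace(-1,2,60)))
hsv=cv2.cvtColor(cv2.imread('pics/w2.png'),cv2.COLOR_BGR2HSV)
for col in(312,326): print([(r,*hsv[r,col]) for r in list(range(134,146))+list(range(172,182))+list(range(230,254))][::1])
for r in(160,195,215): print(r,[(q,*hsv[r,q]) for q in list(range(295,304))+list(range(337,345))])
E
```

```text
TCP proj z=.02 (np.float64(319.16913981593774), np.float64(188.08188887906044)) rear bottom/top (np.float64(319.029412580134), np.float64(139.6209489386053)) (np.float64(319.07106788855083), np.float64(141.43919775643246)) leafstart (np.float64(319.1414662185306), np.float64(172.08746966709057))
[0.40990275 0.30141285 0.32331658]
kn 252.58056086323225
[(134, np.uint8(40), np.uint8(11), np.uint8(70)), (135, np.uint8(40), np.uint8(11), np.uint8(70)), (136, np.uint8(38), np.uint8(15), np.uint8(70)), (137, np.uint8(19), np.uint8(55), np.uint8(79)), (138, np.uint8(17), np.uint8(76), np.uint8(97)), (139, np.uint8(18), np.uint8(73), np.uint8(209)), (140, np.uint8(27), np.uint8(49), np.uint8(230)), (141, np.uint8(28), np.uint8(47), np.uint8(224)), (142, np.uint8(28), np.uint8(47), np.uint8(223)), (143, np.uint8(28), np.uint8(46), np.uint8(223)), (144, np.uint8(28), np.uint8(46), np.uint8(223)), (145, np.uint8(27), np.uint8(48), np.uint8(223)), (172, np.uint8(27), np.uint8(48), np.uint8(224)), (173, np.uint8(27), np.uint8(49), np.uint8(224)), (174, np.uint8(27), np.uint8(49), np.uint8(222)), 
[... 5744 characters left out ...]
), (298, np.uint8(30), np.uint8(8), np.uint8(61)), (299, np.uint8(19), np.uint8(69), np.uint8(159)), (300, np.uint8(23), np.uint8(58), np.uint8(239)), (301, np.uint8(25), np.uint8(51), np.uint8(230)), (302, np.uint8(16), np.uint8(64), np.uint8(120)), (303, np.uint8(20), np.uint8(174), np.uint8(182)), (337, np.uint8(30), np.uint8(40), np.uint8(227)), (338, np.uint8(29), np.uint8(46), np.uint8(229)), (339, np.uint8(18), np.uint8(71), np.uint8(220)), (340, np.uint8(60), np.uint8(7), np.uint8(115)), (341, np.uint8(41), np.uint8(15), np.uint8(136)), (342, np.uint8(38), np.uint8(15), np.uint8(135)), (343, np.uint8(34), np.uint8(14), np.uint8(130)), (344, np.uint8(38), np.uint8(16), np.uint8(131))]
```

The batten is laterally centred and its origin is 1.7 mm behind the TCP, so the bore should be 55.3 mm ahead of the TCP. Grasping straight down with the tips 3 mm above the table.

>>> carry_out(
  plan=[
    [1,[0,0,-1],0],
    [1,[0,0,-1],0],
    [1,[0,0,-1],0],
    [1,[0,0,-1],0],
    [1,[0,0,-1],0],
    [1,[0,0,-1],0],
    [1,[0,0,-0.75],0],
    [1,[0,0,-0.5],0],
    [1,[0,0,-0.25],0],
    [1,[0,0,0],0],
  ],
)

```text
time_s: 9.1
tcp_pos: [0.4769, 0.2777, 0.0191]
eef_rot: [-3.141, -0.001, 2.817]
contact_force: [1.2, -0.1, -0.2]
width: 0.0949
grip_force: 0.0
```

>>> carry_out(
  plan=[
    [0.35,[0,0,0],0],
    [0.35,[0,0,0],0],
    [0.35,[0,0,0],0],
    [0.35,[0,0,0],0],
    [0.35,[0,0,0],0],
    [0.35,[0,0,0],0],
    [0.35,[0,0,0],0],
    [0.35,[0,0,0],0],
  ],
  squeeze=30,
)

```text
time_s: 9.77
tcp_pos: [0.477, 0.2784, 0.0197]
eef_rot: [3.141, 0.0, 2.818]
contact_force: [0.8, 0.1, -0.1]
width: 0.0475
grip_force: 0.0
```

>>> carry_out(
  plan=[
    [0.2,[0,0,0],0],
    [0.2,[0,0,0],0],
    [0.2,[0,0,0],0],
    [0.2,[0,0,0],0],
    [0.2,[0,0,0],0],
    [0.2,[0,0,0],0],
  ],
  squeeze=30,
)

```text
time_s: 10.27
tcp_pos: [0.4771, 0.2785, 0.0197]
eef_rot: [3.141, 0.0, 2.818]
contact_force: [-0.8, 1.6, 1.0]
width: 0.0401
grip_force: 30.0
```

>>> carry_out(
  plan=[
    [0.2,[0,0,0.2],0],
    [0.2,[0,0,0.5],0],
    [0.2,[0,0,1],0],
    [0.2,[0,0,1],0],
    [0.2,[0,0,1],0],
    [0.2,[0,0,1],0],
    [0.2,[0,0,1],0],
    [0.2,[0,0,1],0.1],
    [0.2,[0,-0.5,1],0.2],
    [0.2,[0,-0.5,1],0.2],
  ],
)

```text
time_s: 11.1
tcp_pos: [0.4764, 0.2582, 0.1953]
eef_rot: [3.142, 0.0, 2.863]
contact_force: [0.6, 0.1, -2.0]
width: 0.0398
grip_force: 30.0
```

>>> carry_out(
  plan=[
    [0.2,[-0.1,-0.8,1],0.24],
    [0.2,[-0.1,-0.8,0.8],0.24],
    [0.2,[-0.1,-0.8,0],0.24],
    [0.2,[-0.1,-0.8,0],0.24],
    [0.2,[-0.1,-0.8,0],0.24],
    [0.2,[-0.1,-0.8,0],0.24],
    [0.2,[-0.1,-0.8,0],0.24],
    [0.2,[-0.1,-0.8,0],0.24],
    [0.2,[-0.1,-0.8,0],0.24],
    [0.2,[-0.1,-0.8,0],0.24],
  ],
)

```text
time_s: 11.93
tcp_pos: [0.4563, 0.0976, 0.2304]
eef_rot: [-3.142, 0.0, 3.072]
contact_force: [0.8, -0.1, -2.1]
width: 0.04
grip_force: 30.0
```

>>> carry_out(
  plan=[
    [0.2,[-0.1,-0.8,0],0.24],
    [0.2,[-0.1,-0.8,0],0.24],
    [0.2,[-0.1,-0.8,0],0.24],
    [0.2,[-0.1,-0.8,0],0.24],
    [0.2,[-0.1,-0.8,0],0.24],
    [0.2,[-0.1,-0.8,0],0],
    [0.2,[-0.1,-0.6,0],0],
    [0.2,[-0.1,-0.3,0],0],
    [0.2,[0,0,0],0],
    [0.2,[0,0,0],0],
  ],
)

```text
time_s: 12.77
tcp_pos: [0.4408, -0.0155, 0.23]
eef_rot: [3.141, 0.0, -3.108]
contact_force: [-0.1, 1.3, -1.7]
width: 0.0398
grip_force: 30.0
```

```bash
python3 - <<'E'
from h import *
s=sense();print(s['tcp_pos'],s['eef_rot'],s['grip_force'],camera_params('wrist'))
im=grab_frame('wrist');cv2.imwrite('pics/w3.png',im[:,:,::-1])
b=grab_frame('scene');cv2.imwrite('pics/scene3.png',b[:,:,::-1])
a=grab_frame('top');cv2.imwrite('pics/top3.png',a[:,:,::-1])
x=cv2.resize(b[170:320,230:400],(640,500),interpolation=2)[:,:,::-1]
cv2.imwrite('pics/c3.png',np.hstack([cv2.resize(im[130:340,210:430,::-1],(440,500)),cv2.resize(x,(360,500))]))
E
```

```text
[ 0.44077007 -0.01548448  0.23000421] [ 3.14145330e+00  2.17781582e-04 -3.10797718e+00] 29.99962717294693 {'fx': 326.5353356957351, 'fy': 326.5353356957351, 'cx': 318.3994646459136, 'cy': 197.38923689128939, 'origin': array([ 0.36999038, -0.01727448,  0.38355131]), 'orientation': array([-2.57400949e-01, -5.14370040e-04,  1.60318441e+00])}
```

View pics/c3.png

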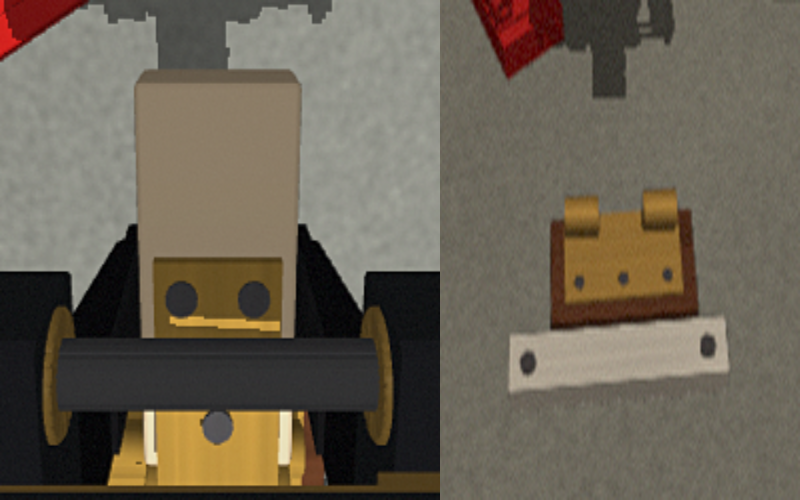

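The left half shows the batten held straight in the jaws, knuckle end hidden by the gripper. The right half shows the rail flush on the stop, its knuckles at about scene (297,235) and (334,233). Measuring the rail's bore from the knuckle silhouettes in the scene and top views.

```bash
cat >> h.py <<'E'
def edge(prof,r0,r1,thr):
    # subpixel crossing
    for i in range(r0,r1):
        a,b=prof[i],prof[i+1]
        if (a-thr)*(b-thr)<=0 and a!=b: yield i+(thr-a)/(b-a)
def cylx(cp,y,row,z,lo,hi,far):
    # x of a 24 mm tube axis (along y) whose silhouette lies on row, given axis height z
    from scipy.optimize import brentq
    t=np.linspace(0,2*np.pi,361)
    def f(x):
        r=[proj(cp,(x+.012*np.cos(a),y,z+.012*np.sin(a)))[1] for a in t]
        return (min(r) if far else max(r))-row
    return brentq(f,lo,hi)
E
python3 - <<'E'
from h import *
for n,rows,c0,c1 in(('scene3',(230,234,238),280,355),('top3',(170,173,176,179,182,185),280,370)):
    hsv=cv2.cvtColor(cv2.imread(f'pics/{n}.png'),cv2.COLOR_BGR2HSV).astype(int)
    m=(hsv[...,1]>120)&(hsv[...,0]>15)&(hsv[...,0]<30)&(hsv[...,2]>70)
    ys,xs=np.where(m[150:260,250:380]);print(n,'brass box',xs.min()+250,xs.max()+250,ys.min()+150,ys.max()+150)
    for r in range(ys.min()+150,ys.max()+151,1 if n=='scene3' else 2):
        q=np.flatnonzero(m[r,c0:c1])+c0
        if len(q): 
            sp=np.split(q,np.flatnonzero(np.diff(q)>1)+1);print(r,[(a[0],a[-1]) for a in sp if len(a)>2])
E
```

```text
scene3 brass box 288 344 150 259
150 [(np.int64(307), np.int64(325))]
151 [(np.int64(307), np.int64(325))]
152 []
227 [(np.int64(326), np.int64(340))]
228 [(np.int64(326), np.int64(341))]
229 [(np.int64(290), np.int64(304)), (np.int64(326), np.int64(341))]
230 [(np.int64(289), np.int64(304)), (np.int64(326), np.int64(341))]
231 [(np.int64(289), np.int64(304)), (np.int64(326), np.int64(341))]
232 [(np.int64(289), np.int64(304)), (np.int64(326), np.int64(341))]
233 [(np.int64(289), np.int64(304)), (np.int64(324), np.int64(341))]
234 [(np.int64(289), np.int64(342))]
235 [(np.int64(289), np.int64(341))]
236 [(np.int64(288), np.int64(325)), (np.int64(327), np.int64(341))]
237 [(np.int64(289), np.int64(325))]
238 [(np.int64(289), np.int64(325)), (np.int64(340), np.int64(342))]
239 [(np.int64(304), np.int64(342))]
240 [(np.int64(304), np.int64(342))]
241 [(np.int64(289), np.int64(342))]
242 [(np.int64(288), np.int64(343))]
243 [(np.int64(289), np.int64(342))]
244 [(np.int64(288), np.int64(342))]
245 [(np.int64(289), np.int64(342))]
246 [(np.int64(289), np.int64(343))]
247 [(np.int64(289), n
[... 560 characters left out ...]
]
255 [(np.int64(289), np.int64(293)), (np.int64(298), np.int64(315)), (np.int64(317), np.int64(344))]
256 [(np.int64(289), np.int64(294)), (np.int64(297), np.int64(344))]
257 [(np.int64(289), np.int64(344))]
258 [(np.int64(289), np.int64(335)), (np.int64(340), np.int64(342))]
259 [(np.int64(289), np.int64(319))]
top3 brass box 287 372 159 259
159 [(np.int64(331), np.int64(336))]
161 [(np.int64(320), np.int64(336))]
163 [(np.int64(308), np.int64(330)), (np.int64(333), np.int64(337))]
165 [(np.int64(302), np.int64(315)), (np.int64(317), np.int64(330)), (np.int64(333), np.int64(337))]
167 [(np.int64(302), np.int64(314)), (np.int64(318), np.int64(337))]
179 []
185 []
199 []
213 []
237 []
259 []
```

```bash
python3 - <<'E'
from h import *
cp=camera_params('scene')
im=cv2.imread('pics/scene3.png');sat=cv2.cvtColor(im,cv2.COLOR_BGR2HSV)[...,1].astype(float)
def sil(c0,c1,r0,r1):
    p=sat[:,c0:c1].mean(1);lo,hi=p[r0-1:r0+2].mean(),p[r1-2:r1].mean();return next(edge(p,r0,r1,(lo+hi)/2))
def hedge(r0,r1,a,b,up):
    p=sat[r0:r1].mean(0);m=(p[a-1:a+1].mean()+p[b:b+2].mean())/2;return next(edge(p,a,b,m))
L=sil(291,303,222,232);Rr=sil(328,340,220,231);print('rows',L,Rr)
e=[hedge(229,232,284,293,1),hedge(229,232,300,309,1),hedge(229,232,321,330,1),hedge(229,232,337,346,1)];print('cols',np.round(e,1))
P=[onz(cp,c,230.5-(c-315)*.045,.070)[:2] for c in e];print(np.round(P,4), 'ymid',np.mean([p[1] for p in P]))
xl=cylx(cp,P[0][1]*.5+P[1][1]*.5,L,.06,.5,.7,True);xr=cylx(cp,P[2][1]*.5+P[3][1]*.5,Rr,.06,.5,.7,True)
print('axis x',xl,xr,'yaw',-(xr-xl)/(P[2][1]-P[0][1]))
E
```

```text
rows 228.45930420711974 226.40929974651456
cols [288.5 304.3 325.3 341.5]
[[ 0.5973 -0.0781]
 [ 0.5966 -0.0436]
 [ 0.5957  0.0023]
 [ 0.595   0.0376]] ymid -0.02044779492027119
axis x 0.5968762872414408 0.5941771941901817 yaw 0.033556147978838415
```

The rail bore is at (0.5955, −0.0204) with yaw 0.034; gap 46 mm and length 116 mm agree with the given sizes. TCP target is about (0.540, −0.022, 0.068). First I'll lower to a standoff in front of the rail and check there.

>>> carry_out(
  plan=[
    [0.2,[0.15,-0.04,-0.8],0],
    [0.2,[0.15,-0.04,-0.8],0],
    [0.2,[0.15,-0.04,-0.8],0],
    [0.2,[0.15,-0.04,-0.8],0],
    [0.2,[0.15,-0.04,-0.8],0],
    [0.2,[0.15,-0.04,-0.8],0],
    [0.2,[0.15,-0.04,-0.8],0],
    [0.2,[0.15,-0.04,-0.8],0],
    [0.2,[0.15,-0.04,-0.8],0],
    [0.2,[0.15,-0.04,-0.8],0],
  ],
)

```text
time_s: 13.75
tcp_pos: [0.4713, -0.023, 0.0689]
eef_rot: [3.141, 0.0, -3.106]
contact_force: [-0.4, 0.6, -2.1]
width: 0.0397
grip_force: 30.0
```

>>> carry_out(
  plan=[
    [0.2,[0.15,0,0],0],
    [0.2,[0,0,0],0],
    [0.2,[0,0,0],0],
    [0.2,[0,0,0],0],
  ],
)

```text
time_s: 14.08
tcp_pos: [0.4743, -0.0234, 0.0705]
eef_rot: [-3.141, 0.001, -3.107]
contact_force: [0.2, -0.4, -1.4]
width: 0.0398
grip_force: 30.0
```

```bash
cat > m.py <<'E'
from h import *
import sys
n=sys.argv[1]
s=sense();T=s['tcp_pos'];print('tcp',T.round(4),s['eef_rot'].round(4),s['contact_force'].round(1))
cp=camera_params('scene');im=np.mean([grab_frame('scene') for _ in range(4)],0).astype(np.uint8)[:,:,::-1]
cv2.imwrite(f'pics/{n}.png',im)
a=cv2.resize(im[190:260,270:360],(720,560),interpolation=cv2.INTER_CUBIC);cv2.imwrite(f'pics/{n}c.png',a)
hsv=cv2.cvtColor(im,cv2.COLOR_BGR2HSV).astype(int)
yaw=s['eef_rot'][2]%(2*np.pi)-np.pi
for d in(.0525,.0555,.0585):
    k=T+np.array([np.cos(yaw)*d,np.sin(yaw)*d,0]);z=T[2]-.0197+.012
    print('pred silhouette row',d,min(proj(cp,(k[0]+.012*np.cos(t),k[1],z+.012*np.sin(t)))[1] for t in np.linspace(0,6.28,200)),'bottom',max(proj(cp,(k[0]+.012*np.cos(t),k[1],z+.012*np.sin(t)))[1] for t in np.linspace(0,6.28,200)),'cols',[proj(cp,(k[0]-np.sin(yaw)*e,k[1]+np.cos(yaw)*e,z+.01))[0].round(1) for e in(-.02,.02)])
for r in range(200,236,2): print(r,''.join('B' if (hsv[r,c,1]>120 and 15<hsv[r,c,0]<30 and hsv[r,c,2]>60) else '.' for c in range(284,348)))
E
python3 m.py s4
```

```text
tcp [ 0.4743 -0.0234  0.0705] [-3.1414e+00  1.2000e-03 -3.1069e+00] [ 0.2 -0.4 -1.4]
pred silhouette row 0.0525 202.39563771919126 bottom 212.83520111348136 cols [np.float64(304.9), np.float64(322.4)]
pred silhouette row 0.0555 203.4081000856792 bottom 213.8685034944106 cols [np.float64(305.0), np.float64(322.5)]
pred silhouette row 0.0585 204.42452870197732 bottom 214.9058554602477 cols [np.float64(305.0), np.float64(322.6)]
200 .......................BBBBBBBBBBBBB............................
202 .......................BBBBBBBBBBBBBB...........................
204 .....................BBBBBBBBBBBBBBBBBB.........................
206 .....................BBBBBBBBBBBBBBBBBB.........................
208 .....................BBBBBBBBBBBBBBBBBB.........................
210 .....................BBBBBBBBBBBBBBBBBB.........................
212 .....................BBBBBBBBBBBBBBBBB..........................
214 ................................................................
216 ................................................................
218 ................................................................
220 ................................................................
222 ................................................................
224 ................................................................
226 ................................................................
228 ..........................................BBBBBBBBBBBBBBBB......
230 .....BBBBBBBBBBBBBBBB.....................BBBBBBBBBBBBBBBB......
232 .....BBBBBBBBBBBBBBBB.....................BBBBBBBBBBBBBBBB......
234 .....BBBBBBBBBBBBBBBBBBBBBBBBBBBBBBBBBBBBBBBBBBBBBBBBBBBBB......
```

View pics/s4c.png

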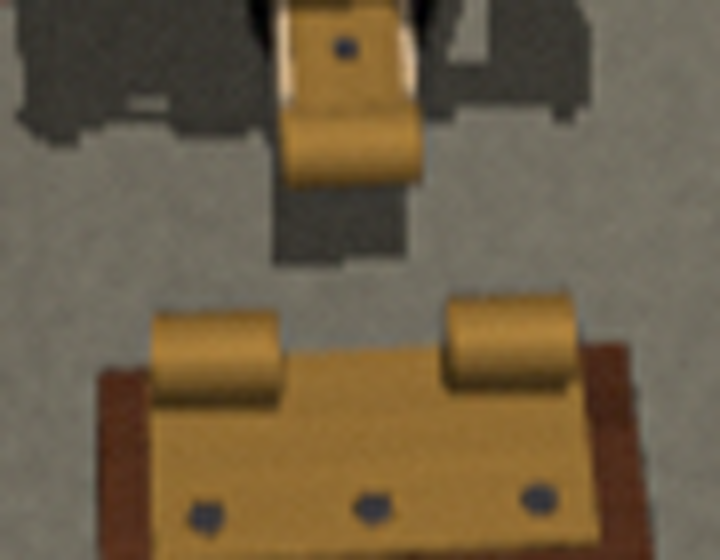

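The standoff crop shows the batten knuckle at cols 305–322, silhouette bottom at row ~212.7, and the rail knuckles at cols 289–304 and 325–341. It is aligned in y, with the bore about 54 mm ahead of the TCP. Moving in along x.

>>> carry_out(
  plan=[
    [0.2,[0.3,0,-0.1],0],
    [0.2,[0.4,0.02,-0.04],0],
    [0.2,[0.4,0.02,0],0],
    [0.2,[0.4,0.02,0],0],
    [0.2,[0.4,0,0],0],
    [0.2,[0.4,0,0],0],
    [0.2,[0.3,0,0],0],
    [0.2,[0,0,0],0],
  ],
)

```text
time_s: 14.95
tcp_pos: [0.5273, -0.0225, 0.0668]
eef_rot: [-3.142, 0.001, -3.107]
contact_force: [0.2, -0.0, -1.9]
width: 0.0398
grip_force: 30.0
```

>>> carry_out(
  plan=[
    [0.2,[0.3,0,0],0],
    [0.2,[0.25,0,0],0],
    [0.2,[0.2,0,0],0],
    [0.2,[0,0,0],0],
    [0.2,[0,0,0],0],
    [0.2,[0,0,0],0],
  ],
)

```text
time_s: 15.45
tcp_pos: [0.5407, -0.0224, 0.0668]
eef_rot: [3.141, -0.0, -3.107]
contact_force: [0.1, 0.7, -1.7]
width: 0.0398
grip_force: 30.0
```

```bash
sed -i 's/range(200,236,2)/range(222,244)/' m.py; python3 m.py s5
```

```text
tcp [ 0.5407 -0.0224  0.0668] [ 3.1414e+00 -3.0000e-04 -3.1072e+00] [ 0.1  0.7 -1.7]
pred silhouette row 0.0525 226.8028382766522 bottom 237.71198699247543 cols [np.float64(305.7), np.float64(324.0)]
pred silhouette row 0.0555 227.90679380333376 bottom 238.84046204172037 cols [np.float64(305.8), np.float64(324.1)]
pred silhouette row 0.0585 229.0152529182767 bottom 239.9735501807333 cols [np.float64(305.8), np.float64(324.2)]
222 .......................BBBBBBBBBBBBBBB..........................
223 .......................BBBBBBBBBBBBBBB..........................
224 .......................BBBBBBBBBBBBBBB..........................
225 .......................BBBBBBBBBBBBBBB..........................
226 .......................BBBBBBBBBBBBBBB..........................
227 .......................BBBBBBBBBBBBBBBBB..BBBBBBBBBBBBBBB.......
228 ...............BBBBB..BBBBBBBBBBBBBBBBBB..BBBBBBBBBBBBBBBB......
229 ......BBBBBBBBBBBBBBB.BBBBBBBBBBBBBBBBBB..BBBBBBBBBBBBBBBB......
230 .....BBBBBBBBBBBBBBBB.BBBBBBBBBBBBBBBBBB..BBBBBBBBBBBBBBBB......
231 .....BBBBBBBBBBBBBBBB.BBBBBBBBBBBBBBBBBB..BBBBBBBBBBBBBBBB......
232 .....BBBBBBBBBBBBBBBB.BBBBBBBBBBBBBBBBBB..BBBBBBBBBBBBBBBB......
233 .....BBBBBBBBBBBBBBBB.BBBBBBBBBBBBBBBBBBB.BBBBBBBBBBBBBBBB......
234 .....BBBBBBBBBBBBBBBBBBBBBBBBBBBBBBBBBBBBBBBBBBBBBBBBBBBBB......
235 .....BBBBBBBBBBBBBBBBBBBBBBBBBBBBBBBBBBBBBBBBBBBBBBBBBBBBB......
236 ....BBBBBBBBBBBBBBBBBBBBBBBBBBBBBBBBBBBBBBBBBBBBBBBBBBBBBB......
237 .....BBBBBBBBBBBBBBBBBBBBBBBBBBBBBBBBBBBBB.BBBBBBBBBBBBBBBB.....
238 .....BBBBBBBBBBBBBBBBBBBBBBBBBBBBBBBBBBBBBBBBBBBBBBBBBBBBBB.....
239 .....BBBBBBBBBBBBBBBBBBBBBBBBBBBBBBBBBBBBBBBBBBBBBBBBBBBBBB.....
240 .....BBBBBBBBBBBBBBBBBBBBBBBBBBBBBBBBBBBBBBBBBBBBBBBBBBBBBB.....
241 .....BBBBBBBBBBBBBBBBBBBBBBBBBBBBBBBBBBBBBBBBBBBBBBBBBBBBBB.....
242 .....BBBBBBBBBBBBBBBBBBBBBBBBBBBBBBBBBBBBBBBBBBBBBBBBBBBBBB.....
243 .....BBBBBBBBBBBBBBBBBBBBBBBBBBBBBBBBBBBBBBBBBBBBBBBBBBBBBBB....
```

View pics/s5c.png

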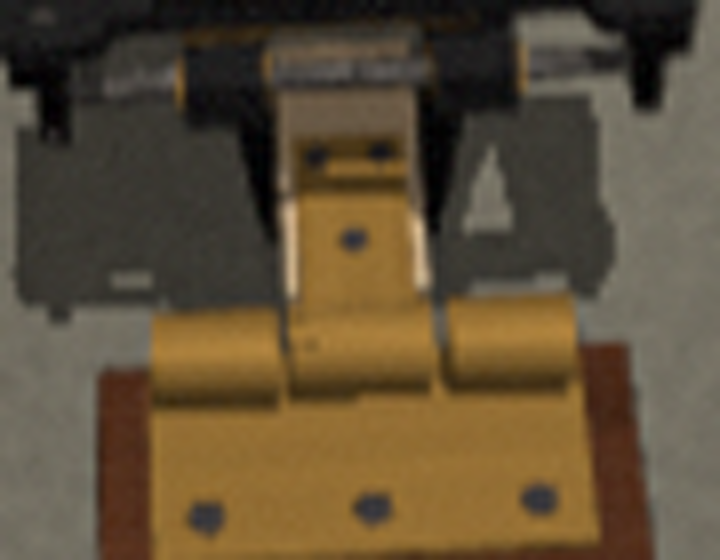

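In place, the batten knuckle (crop cols 288–434) is centred in the gap (281–444). Height reads 0.9 mm low. I'll correct z and compare the tube shading profiles for x.

>>> carry_out(
  plan=[
    [0.2,[0,0,0.05],0],
    [0.2,[0,0,0],0],
    [0.2,[0,0,0],0],
    [0.2,[0,0,0],0],
  ],
)

```text
time_s: 15.98
tcp_pos: [0.541, -0.0224, 0.0679]
eef_rot: [3.141, 0.0, -3.107]
contact_force: [0.4, -0.8, -1.9]
width: 0.0399
grip_force: 30.0
```

```bash
cat > p.py <<'E'
from h import *
s=sense();print(s['tcp_pos'].round(4),s['contact_force'].round(1))
g=np.mean([grab_frame('scene').astype(float) for _ in range(6)],0);np.save('pics/g.npy',g);g=g.mean(2)
P={n:g[224:246,a:b].mean(1) for n,(a,b) in dict(L=(294,300),B=(310,320),R=(331,337)).items()}
for n,p in P.items(): print(n,p.round().astype(int).tolist())
r=np.arange(224,246)
def shift(p,q,w):  # rows to add to p to match q in window w, brightness scale/offset free
    best=[]
    for d in np.arange(-4,4,.05):
        a=np.interp(w-d,r,p);best.append((np.corrcoef(a,np.interp(w,r,q))[0,1],d))
    return max(best)
for w in(np.arange(230,241,.25),np.arange(233,241,.25)):
    l,q=shift(P['L'],P['B'],w),shift(P['R'],P['B'],w);print('L->B',l,'R->B',q,'mean (want 0)',(l[1]+q[1])/2)
E
python3 p.py
```

```text
[ 0.541  -0.0224  0.0679] [ 0.4 -0.8 -1.9]
L [56, 55, 53, 54, 63, 80, 96, 106, 114, 120, 118, 105, 93, 82, 66, 52, 48, 81, 103, 104, 103, 103]
B [103, 104, 104, 99, 96, 104, 112, 118, 117, 111, 100, 89, 75, 56, 48, 69, 94, 103, 104, 104, 102, 102]
R [57, 85, 98, 86, 96, 106, 115, 121, 116, 105, 92, 80, 65, 49, 49, 79, 103, 104, 103, 102, 103, 102]
L->B (np.float64(0.9955220762491953), np.float64(-1.6000000000000085)) R->B (np.float64(0.9960476173371349), np.float64(0.4499999999999842)) mean (want 0) -0.5750000000000122
L->B (np.float64(0.992467841221241), np.float64(-1.6000000000000085)) R->B (np.float64(0.9933976118516845), np.float64(0.4499999999999842)) mean (want 0) -0.5750000000000122
```

>>> carry_out(
  plan=[
    [0.2,[0.075,0,0],0],
    [0.2,[0,0,0],0],
    [0.2,[0,0,0],0],
    [0.2,[0,0,0],0],
    [0.2,[0,0,0],0],
  ],
)

```text
time_s: 16.7
tcp_pos: [0.5424, -0.0224, 0.0678]
eef_rot: [3.142, -0.0, -3.107]
contact_force: [-0.8, -0.3, -1.6]
width: 0.0399
grip_force: 30.0
```

```bash
python3 p.py; python3 - <<'E'
from h import *
cp=camera_params('scene');p=lambda x,z:proj(cp,(x,-.02,z))[1]
print('row per mm x,z',p(.5965,.06)-p(.5955,.06),p(.5955,.061)-p(.5955,.06))
cw=camera_params('wrist');T=sense()['tcp_pos']  # held batten in the wrist view of w3: predicted rows of rear top edge/leaf start at offset 0
E
```

```text
[ 0.5424 -0.0224  0.0678] [-0.8 -0.3 -1.6]
L [55, 54, 54, 53, 61, 80, 97, 106, 114, 121, 118, 105, 92, 81, 66, 51, 49, 81, 104, 104, 104, 103]
B [104, 104, 104, 103, 98, 99, 108, 115, 118, 115, 107, 96, 84, 67, 52, 49, 80, 103, 105, 104, 103, 102]
R [56, 76, 88, 86, 97, 107, 115, 121, 117, 104, 92, 80, 65, 49, 49, 80, 103, 104, 103, 102, 103, 103]
L->B (np.float64(0.9978678484433727), np.float64(-0.9500000000000108)) R->B (np.float64(0.9979549093373906), np.float64(1.049999999999982)) mean (want 0) 0.04999999999998561
L->B (np.float64(0.9979210365057816), np.float64(-0.9500000000000108)) R->B (np.float64(0.9980856865981422), np.float64(1.049999999999982)) mean (want 0) 0.04999999999998561
row per mm x,z 0.3734793626596513 -0.26154024008476995
```

Tube profiles now agree within 0.05 rows (~0.1 mm). The −1.6 N in z is just the batten's weight, so it isn't touching the rail. The rail hasn't moved. Handing in.

```bash
python3 -c "from bench import *;print(sign_off())"
```

```text
the job is handed in; nothing more can be done
None
```

The job is handed in, verdict not shown: the rail is flush against the stop, and the gripper holds the batten free with its knuckle between the rail's, holes lined up to within about 1 mm by my measurements.

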